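# Find the passed slipcase and push it home in the dispatch rack

### The arm

A 7-joint arm with a two-finger parallel gripper is mounted at the origin on the work surface; the furniture and walls round the work are solid. World frame = base frame: x ahead of the robot, y to its left, z up, the work surface at z = 0. Lengths are in mm, angles in rad, forces in N, time in s.
With the tool pointing down it reaches from about 425 to 925 mm from the base axis. Payload 6.8 kg.
Tool frame: the origin (TCP) lies at the very end of the fingers, on their centre line; the grasp point (between the pads) lies 19 mm behind it (robot.hold_point_z is the distance from the TCP to the grasp point, in mm); z points along the fingers, y is the line along which they close (so a half turn about z gives the same grasp; the last joint's range is limited). The gripper opens to 88 mm and grips with 3 to 60 N. Pads are 20 mm wide; open, the fingers measure 115 mm over their backs; the gripper's body (75 mm by 178 mm) begins 61 mm behind the grasp point.
Start: joints at [-0.892, 0.477, 0.022, 1.555, -0.011, 1.109, -0.083], TCP at [477.971, 476.646, 222.664] pointing down, gripper open.
Joint ranges: [-2.96, 2.96], [-0.34, 2.1], [-1.41, 1.46], [0.24, 2.44], [-1.37, 4.51], [0.17, 1.92], [-2.96, 2.96]. Speed limits (rad/s): [2.39, 2.39, 3.14, 3.14, 3.14, 3.14, 3.14].

### API

Orientations are given as a 3x3 rotation matrix whose columns are the frame's x, y, z axes.
In Python, from cell import robot gives the robot as it stands.
- The arm moves only by the shell command python3 -m crank 'ROWS' [OPENING]. ROWS is JSON, a list that holds one entry, the list of rows, each a list of 4 numbers: the shift along the world's x, y, z in m, then the turn about the world's z in rad. In form: [[[dx, dy, dz, turn], ...]]. A call has 1 to 12 rows; each row shifts and turns the commanded pose from where the row before left it; what a row does not reach is not made up. A row lasts 1/12 s, in which the tool goes at most 41.7 mm and 7.16 degrees, less where a joint would pass 70% of its speed; a pose out of reach is approached as far as the arm can. A call with a gripper value outside its range is refused whole. OPENING is the gripper's target within -1 to 1 (fully open at 1, half-way at 0, shut at -1), set as the call begins (- or left out, the last holds). The fingers move at their own pace and stop on an object; the grip force is fixed at half the most. Time passes only in rows, so rows that do not move let the fingers close. It gives the time, the measured TCP pose, the force, the opening and the grip force at its end, in the units of the state.
- robot.get_state(): the state, without advancing time (a new reading comes with each control period).
- robot.read_camera(name): name is "side" or "top" or "wrist"; returns the picture (400x640x3 uint8, red, green, blue); there is no depth.
- robot.camera_info(name): a dict with "camera_matrix" (3x3 intrinsics, pixels), "D" ([k1, k2, p1, p2, k3] as OpenCV has them; the pictures are not rectified), "extrinsics" (4x4, takes a point from camera to world coordinates). Camera axes: x right, y up, looking along -z (the intrinsics and any distortion apply to the point x, -y, -z); pixel columns grow to the right and rows downward; lengths in mm; the calibration is good to about 2 mm. A picture is of the moment at which its call begins: read the wrist's pose just before it. camera_info takes no time and is no camera call; for the wrist camera it gives the pose at the moment of the call.
- robot.hand_in(): hands the job in; it is judged then, once.
The state is a dict: "clock": time; "joint_pos": joint angles; "joint_velocities": joint speeds; "joint_efforts": joint torques, N m; "ee_pos": TCP position; "eef_rot": TCP orientation; "wrist_force": force on the tool from outside, world axes, zero at the start; "torque": the same for the moment, N m; "finger_gap": finger opening in mm; "grip_force": force on a finger pad.
Only numpy, scipy, OpenCV 4.12 (cv2) and the standard library are available. Lean on these libraries where they do the work, as an engineer would, in place of code of your own. Each camera call takes 0.05 s, during which the arm holds its last target. There are 200 camera calls.

### The job

Tip each of the two standing slipcases over, away from you, onto its back with the label up, so that both undersides can be checked: one of them carries the round red stamp. Then push that one flat along the bench, head first, fully home against the back of any bay of the dispatch rack, and leave the unstamped one lying on its back outside the rack. Only push with the fingers: do not pick anything up, and leave the things lying about where they are.

Things in the scene. Friction and masses are not known exactly. Their poses are not given: they have to be found in the camera images.
- case_1: One of two alike slipcases (closed box, green sides, buff ends, red book spine on one edge): 40 mm thick (x), 64 wide (y), 100 tall (z), 0.2-0.35 kg. Starts upright on its foot, the side with the small white label (-x) facing the robot within 0.16 rad. Origin: centre of the foot (underside); z to the head. On its back it lies label up, 40 mm high, foot to the robot, z pointing away from it.
- case_2: The other slipcase, same look, size and axes as case_1. How either tips: pushed high on the label side it rocks over its far lower edge and falls away from the robot by itself past about 22 degrees (top moved some 40 mm). Lying, its origin is 20 mm above the bench and about 20 mm further on than where it stood.
- stamp (a point): Centre of the round red stamp (30 mm across) on the foot of one of the two standing slipcases; it coincides with that case's origin, and can be seen only once that case lies on its back.
- rack: Dispatch rack, fixed, empty: wooden back fence 34 mm high, and 5 round-nosed dividers 12 mm thick, 32 high, reaching 70 mm to the robot: 4 bays 84 mm wide, no floor. Origin: middle of the fence's inner face, on the bench; x away from the robot, y left along the fence. Bays are centred at y = +-48 and +-144 mm. A case fully home has its foot 100 mm before the inner face.
- left_end_bay (a point): Middle of the rack's left (+y) end bay on the bench, 50 mm before the back fence, +144 mm along it from the rack's origin; moves with the rack. The two inner bays lie between the end bays.
- right_end_bay (a point): Middle of the rack's right (-y) end bay on the bench, 50 mm before the back fence, -144 mm along it from the rack's origin; moves with the rack. The two inner bays lie between the end bays.
- thread_reel: Bystander, loose, to be left alone: wooden reel of brown thread, 36 mm across, 45 mm tall. Origin: centre of its underside.
- red_ink_pad: Bystander, loose, to be left alone: red ink-pad tin, 57 x 89 x 16 mm. Origin: centre of its underside.
- stamp_tool: Bystander, loose, to be left alone: wooden-handled rubber stamp, 26 x 50 mm, 68 mm tall. Origin: centre of its underside.
- needles: Bystander, loose, to be left alone: round grey needle tin, 46 mm across, 21 mm tall. Origin: centre of its underside.
- wax: Bystander, loose, to be left alone: ochre cake of beeswax, 31 x 45 x 19 mm. Origin: centre of its underside.
- rubber: Bystander, loose, to be left alone: eraser, white in a blue sleeve, 21 x 42 x 13 mm. Origin: centre of its underside.
There are look-alikes about, which are no part of the job. Leave any blue look-alike of the case_2 alone.

How it is judged:
By the outcome, as a careful person would: the job done as asked, in the order asked, and still so for the second after the job is handed in, with the robot touching nothing.
It also fails if it takes over 45 s, if anything falls off the work surface, if the arm or the gripper's body presses on something with over 40 N, if the wrist force passes 120 N, or if a joint passes its speed limit or range.

## Working session

There is one attempt and no reset: what is moved stays moved. The work goes in short steps, Python scripts to look and compute and a shell command to move; the robot and the scene stay as the last step left them, time stands still between calls to the robot, and variables do not carry over. Pictures are saved under pics/ and viewed, at most 10 in all, crops included, and the job is handed in when it is done.

```bash
mkdir -p pics; cat > h.py <<'E'
import numpy as np, cv2
from cell import robot
def snap(n,f):
    i=robot.camera_info(n); im=robot.read_camera(n)
    cv2.imwrite(f'pics/{f}.png',im[:,:,::-1]); return im,i
def ray(i,uv):
    K=np.array(i['camera_matrix'],float);D=np.array(i['D'],float)
    p=cv2.undistortPoints(np.array(uv,float).reshape(-1,1,2),K,D).reshape(-1,2)
    d=np.c_[p[:,0],-p[:,1],-np.ones(len(p))]
    E=np.array(i['extrinsics']);return E[:3,3],d@E[:3,:3].T
def at(i,uv,z):
    o,d=ray(i,uv);z=np.broadcast_to(z,len(d));return np.round(o+d*((z-o[2])/d[:,2])[:,None],1)
def proj(i,P):
    E=np.linalg.inv(np.array(i['extrinsics']));q=np.array(P,float)@E[:3,:3].T+E[:3,3]
    q=q*[1,-1,-1]
    return cv2.projectPoints(q,np.zeros(3),np.zeros(3),np.array(i['camera_matrix'],float),np.array(i['D'],float))[0].reshape(-1,2)
E
python3 - <<'E'
from h import *
for n in ('top','side'):
    im,i=snap(n,n+'0'); print(n,np.round(np.array(i['extrinsics']),2).tolist())
E
```

```text
top [[-0.03, 0.99, -0.1, 380.31], [-1.0, -0.03, 0.0, -229.64], [0.0, 0.1, 1.0, 1113.7], [0.0, 0.0, 0.0, 1.0]]
side [[0.96, -0.25, 0.14, 600.64], [0.29, 0.82, -0.49, -710.09], [0.01, 0.51, 0.86, 899.9], [0.0, 0.0, 0.0, 1.0]]
```

View pics/top0.png

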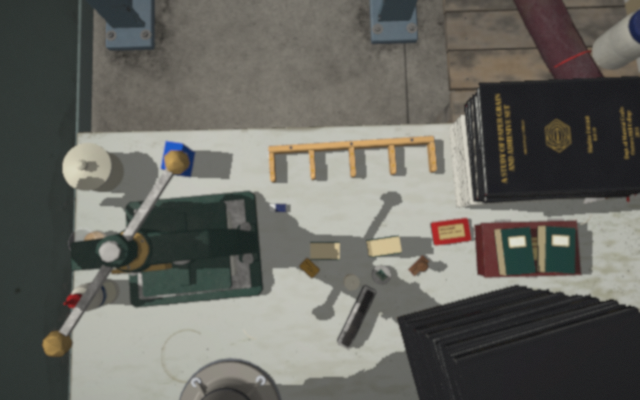

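View pics/side0.png

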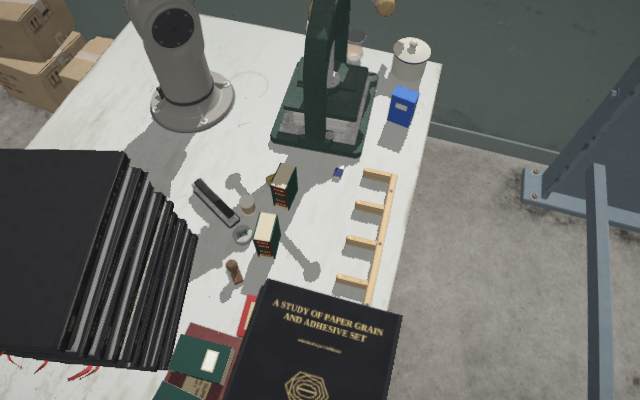

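Candidates in the top picture:
- Two upright buff tops at (324,251) and (384,246), with green sides and red spines. These fit the description.
- A blue look-alike at (178,158).
- Two green cases in the maroon tray at (517,250) and (560,250), with their labels up. These are not standing.

I choose the two standing ones and will check them in a close crop. In the side picture they are at (284,185) and (266,235).

```bash
python3 - <<'E'
from h import *
i=robot.camera_info('top');a=cv2.imread('pics/top0.png')
s=cv2.imread('pics/side0.png')
c1=cv2.resize(a[120:340,260:480],(560,560),interpolation=cv2.INTER_CUBIC)
c2=cv2.resize(s[150:270,220:300],(240,360),interpolation=cv2.INTER_CUBIC)
o=np.zeros((560,800,3),np.uint8);o[:,:560]=c1;o[:360,560:]=c2;cv2.imwrite('pics/crop0.png',o)
hsv=cv2.cvtColor(a,cv2.COLOR_BGR2HSV)
print(a[251,324],a[246,384],a[260,350],hsv[251,324],hsv[246,384])
print('rack fence ends base/top', at(i,[(270,150),(436,141),(273,180),(434,171)],33).tolist())
print('bys reel,needles,stamp,wax', at(i,[(352,283),(382,273),(420,265),(309,268),(281,208),(451,231),(355,316)],[45,21,40,19,13,16,15]).tolist())
print(robot.get_state()['clock'],at(i,[(324,251),(384,246)],100))
E
```

```text
[ 93 114 123] [149 191 208] [102 107 106] [ 21  62 123] [ 21  72 208]
rack fence ends base/top [[605.1, -107.4, 33.0], [616.5, -502.0, 33.0], [533.1, -113.4, 33.0], [544.7, -493.7, 33.0]]
bys reel,needles,stamp,wax [[289.8, -291.2, 45.0], [309.0, -363.4, 21.0], [326.2, -449.1, 40.0], [324.9, -193.1, 19.0], [468.1, -129.3, 13.0], [402.8, -531.0, 16.0], [211.3, -297.5, 15.0]]
0.1 [[ 364.8 -229.3  100. ]
 [ 372.2 -360.3  100. ]]
```

View pics/crop0.png

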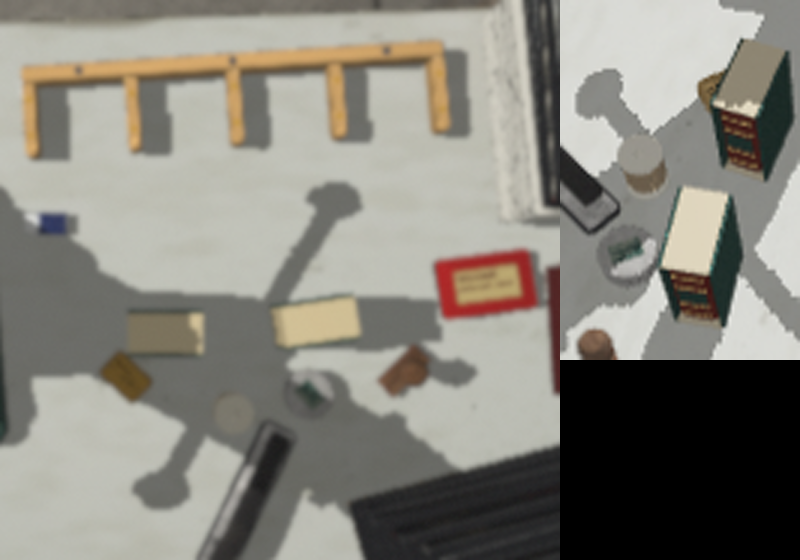

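```bash
python3 - <<'E'
from h import *
for n in('top','side'):
    i=robot.camera_info(n)
    print(n,proj(i,[[0,0,0],[0,0,300],[478,477,222],[365,-229,100],[372,-360,100],[365,-229,0],[610,-305,0]]).round().tolist(), np.round(i['camera_matrix']).tolist(),i['D'])
i=robot.camera_info('wrist');print(np.round(i['extrinsics'],2).tolist())
im,i=snap('wrist','w0')
i=robot.camera_info('side')
print(at(i,[(190,100),(289,168),(267,222)],[0,100,100]))
E
```

```text
top [[229.0, 412.0], [192.0, 477.0], [-45.0, 203.0], [324.0, 251.0], [384.0, 246.0], [324.0, 250.0], [352.0, 149.0]] [[462.0, 0.0, 324.0], [0.0, 462.0, 199.0], [0.0, 0.0, 1.0]] [0.00985904 0.         0.         0.         0.        ]
side [[193.0, 101.0], [161.0, 10.0], [400.0, -34.0], [283.0, 175.0], [265.0, 225.0], [286.0, 198.0], [375.0, 251.0]] [[420.0, 0.0, 324.0], [0.0, 420.0, 196.0], [0.0, 0.0, 1.0]] [-0.05563172  0.          0.          0.          0.        ]
[[0.71, -0.69, -0.17, 431.57], [0.71, 0.69, 0.17, 523.17], [-0.0, -0.24, 0.97, 385.45], [0.0, 0.0, 0.0, 1.0]]
[[ -10.3   -0.9    0. ]
 [ 372.  -205.7  100. ]
 [ 372.9 -351.4  100. ]]
```

View pics/w0.png

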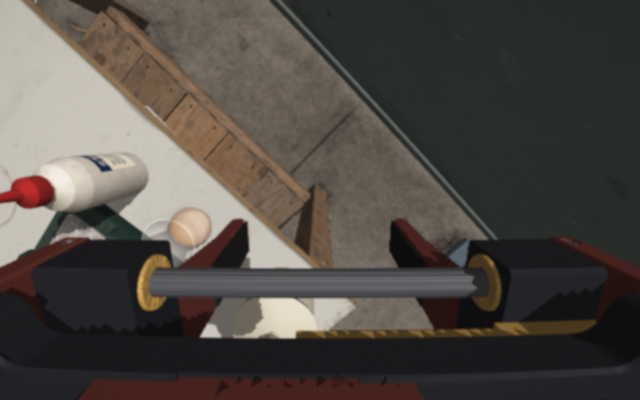

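The crop confirms two upright green cases with buff tops and red spines. The wrist view shows the arm starting beyond the press. Next I'll work out the press height and the exact case and rack geometry.

```bash
python3 - <<'E'
from h import *
T=robot.camera_info('top');S=robot.camera_info('side')
def tri(a,b):
    o1,d1=ray(T,[a]);o2,d2=ray(S,[b]);d1=d1[0];d2=d2[0]
    s=np.linalg.lstsq(np.c_[d1,-d2],o2-o1,rcond=None)[0]
    p,q=o1+s[0]*d1,o2+s[1]*d2;return ((p+q)/2).round(),np.linalg.norm(p-q).round(1)
print('ball',tri((176,162),(383,4)))
print('press base near corner',at(T,[(262,293),(258,193),(130,303)],20).tolist())
print('handle dir at z300,350,450',[at(T,[(176,162),(110,250),(55,343)],z).tolist() for z in(300,400,500)])
# case tops, by colour in top image
a=cv2.imread('pics/top0.png')
# crop scale 560/220; corners in crop
k=220/560
c1=np.array([(127,311),(204,313),(204,353),(127,353)])*k+[260,120]
c2=np.array([(272,308),(355,297),(361,336),(277,348)])*k+[260,120]
for c in(c1,c2):
    P=at(T,c,100);print(P.tolist(),P.mean(0))
r=np.array([(23,83),(443,57),(36,157),(134,152),(237,145),(340,138),(442,132)])*k+[260,120]
print('rack',at(T,r,[34]*2+[32]*5).tolist())
s=robot.get_state();print(np.round(s['eef_rot'],2).tolist())
E
```

```text
ball (array([509.,  -9., 422.]), np.float64(1.1))
press base near corner [[270.2, -82.4, 20.0], [504.7, -75.9, 20.0], [255.7, 223.7, 20.0]]
handle dir at z300,350,450 [[[532.1, 29.8, 300.0], [379.5, 143.9, 300.0], [224.1, 234.1, 300.0]], [[513.5, -2.1, 400.0], [379.6, 98.0, 400.0], [243.3, 177.1, 400.0]], [[494.8, -33.9, 500.0], [379.7, 52.1, 500.0], [262.5, 120.1, 500.0]]]
[[384.7, -199.0, 100.0], [381.3, -264.9, 100.0], [347.3, -263.9, 100.0], [349.0, -198.2, 100.0]] [ 365.575 -231.5    100.   ]
[[384.0, -323.3, 100.0], [391.6, -394.9, 100.0], [358.2, -398.6, 100.0], [349.9, -326.4, 100.0]] [ 370.925 -360.8    100.   ]
rack [[598.7, -105.1, 34.0], [613.0, -496.9, 34.0], [529.2, -115.9, 32.0], [531.5, -206.8, 32.0], [535.6, -302.5, 32.0], [539.7, -398.2, 32.0], [542.8, -493.0, 32.0]]
[[-0.71, 0.71, -0.0], [0.71, 0.71, -0.0], [-0.0, -0.0, -1.0]]
```

Picture findings:
- **Cases:** case A is at about (366,-231) and case B at about (371,-361), both upright.
- **Rack:** the fence runs along y about -301 with yaw about +0.03. The inner face is at x about 604.
- **Press:** the handle is at z about 420, so I'll swing round outside it, raised.

```bash
python3 -m crank '[[[0.025,0,0.025,0],[0.025,0,0.025,0],[0.025,0,0.025,0],[0.025,0,0.025,0],[0.025,0,0.025,0],[0.025,0,0.025,0],[0.01,-0.038,0,-0.12],[0.01,-0.038,0,-0.12],[0.01,-0.038,0,-0.12],[0.01,-0.038,0,-0.12],[0.01,-0.038,0,-0.12],[0.01,-0.038,0,-0.12]]]' 1
```

```text
clock: 1.15
ee_pos: [688.0, 246.7, 372.4]
eef_rot: [[-0.058, 0.998, -0.001], [0.998, 0.058, -0.0], [-0.0, -0.001, -1.0]]
wrist_force: [1.1, -0.0, -0.4]
finger_gap: 88.0
grip_force: 0.0
```

```bash
python3 -m crank '[[[0,-0.04,0,0],[0,-0.04,0,0],[0,-0.04,0,0],[0,-0.04,0,0],[0,-0.04,0,0],[0,-0.04,0,0],[0,-0.04,0,0],[0,-0.038,0,0],[-0.038,-0.03,-0.012,-0.03],[-0.038,-0.03,-0.012,-0.03],[-0.038,-0.03,-0.012,-0.03],[-0.038,-0.03,-0.012,-0.02]]]' && python3 -m crank '[[[-0.039,-0.01,-0.01,0],[-0.039,-0.01,-0.01,0],[-0.039,-0.01,-0.01,0],[-0.039,-0.01,-0.01,0],[0,0,-0.03,0],[0,0,-0.03,0],[0,0,-0.03,0],[0,0,-0.03,0],[0,0,0,0]]]'
```

```text
clock: 2.15
ee_pos: [559.1, -170.7, 331.7]
eef_rot: [[0.048, 0.999, -0.001], [0.999, -0.048, 0.0], [0.0, -0.001, -1.0]]
wrist_force: [0.5, -0.8, 0.1]
finger_gap: 87.9
grip_force: 0.0
clock: 2.9
ee_pos: [401.4, -208.2, 168.2]
eef_rot: [[0.046, 0.999, -0.008], [0.999, -0.046, 0.002], [0.002, -0.009, -1.0]]
wrist_force: [-0.7, 0.3, -0.3]
finger_gap: 87.5
grip_force: 0.0
```

```bash
python3 -m crank '[[[-0.011,-0.012,0,0],[-0.012,-0.012,0,0],[0,0,-0.02,0],[0,0,-0.02,0],[0,0,-0.02,0],[0,0,-0.02,0],[0,0,0,0]]]'
```

```text
clock: 3.48
ee_pos: [380.9, -232.9, 91.2]
eef_rot: [[0.046, 0.999, -0.004], [0.999, -0.046, 0.001], [0.001, -0.004, -1.0]]
wrist_force: [-0.6, 0.1, 0.8]
finger_gap: 88.0
grip_force: 0.0
```

```bash
python3 -m crank '[[[0,0,-0.007,0],[0.006,0,0,0],[0.006,0,0,0],[0.006,0,0,0],[0.006,0,0,0],[0.006,0,0,0],[0.006,0,0,0],[0.006,0,0,0]]]' && python3 -m crank '[[[0.006,0,0,0],[0.006,0,0,0],[0.004,0,0.002,0],[0,0,0.01,0],[0,0,0.02,0],[0,0,0.03,0],[0,0,0.03,0],[0,0,0,0]]]'; python3 -c "
from h import *
snap('top','t1')
a=cv2.imread('pics/t1.png');cv2.imwrite('pics/t1c.png',cv2.resize(a[120:340,240:480],None,fx=2.4,fy=2.4,interpolation=2))"
```

```text
clock: 4.15
ee_pos: [425.0, -233.6, 85.8]
eef_rot: [[0.046, 0.999, 0.001], [0.999, -0.046, -0.0], [-0.0, 0.001, -1.0]]
wrist_force: [0.0, -0.2, 0.4]
finger_gap: 87.7
grip_force: 0.0
clock: 4.82
ee_pos: [442.6, -235.4, 183.2]
eef_rot: [[0.047, 0.999, 0.008], [0.999, -0.047, -0.002], [-0.002, 0.008, -1.0]]
wrist_force: [-0.7, -0.4, 0.3]
finger_gap: 87.5
grip_force: 0.0
```

View pics/t1c.png

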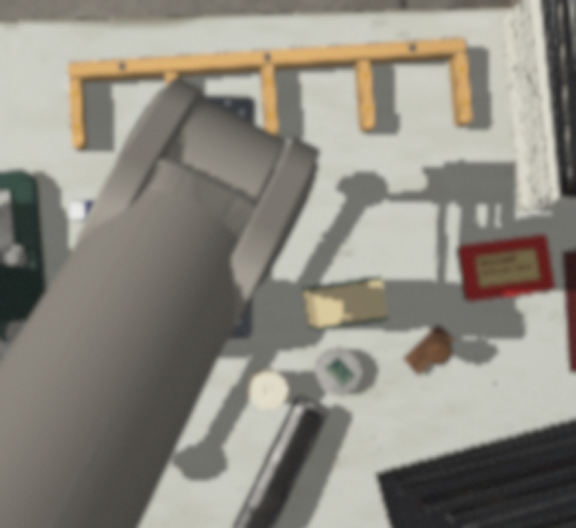

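The arm hides case A here. It probably fell, and I'll check it by wrist camera later. Next is case B.

```bash
python3 -m crank '[[[-0.011,-0.025,0,0.03],[-0.011,-0.025,0,0.03],[-0.011,-0.025,0,0.03],[-0.011,-0.025,0,0.03],[-0.013,-0.025,0,0.03],[0,0,-0.02,0],[0,0,-0.02,0],[0,0,-0.02,0],[0,0,0,0]]]'
```

```text
clock: 5.62
ee_pos: [380.4, -356.8, 114.1]
eef_rot: [[-0.103, 0.995, -0.006], [0.995, 0.103, 0.004], [0.004, -0.006, -1.0]]
wrist_force: [0.1, 0.3, -0.6]
finger_gap: 87.2
grip_force: 0.0
```

```bash
python3 -m crank '[[[0.003,-0.003,-0.015,0],[0.002,-0.002,-0.015,0],[0,0,0,0],[0.006,0,0,0],[0.006,0.001,0,0],[0.006,0,0,0],[0.006,0.001,0,0],[0.006,0,0,0],[0.006,0.001,0,0]]]' && python3 -m crank '[[[0.006,0,0,0],[0.006,0.001,0,0],[0.006,0,0,0],[0.004,0,0.002,0],[0,0,0.01,0],[0,0,0.03,0],[0,0,0.03,0],[0,0,0.03,0],[0,0,0,0]]]'; python3 - <<'E'
from h import *
snap('wrist','w1')
i=robot.camera_info('wrist');print(np.round(i['extrinsics'],2).tolist(),np.round(i['camera_matrix'][0]))
print(proj(i,[[386,-231,20],[386,-361,20]]))
E
```

```text
clock: 6.37
ee_pos: [425.1, -360.6, 88.0]
eef_rot: [[-0.104, 0.995, 0.001], [0.995, 0.104, -0.0], [-0.001, 0.001, -1.0]]
wrist_force: [0.2, -0.5, 0.4]
finger_gap: 87.9
grip_force: 0.1
clock: 7.12
ee_pos: [448.1, -362.3, 196.0]
eef_rot: [[-0.103, 0.995, 0.008], [0.995, 0.103, -0.005], [-0.006, 0.008, -1.0]]
wrist_force: [1.1, -0.5, 0.4]
finger_gap: 87.9
grip_force: 0.0
[[0.99, -0.1, -0.03, 439.98], [0.1, 0.96, 0.24, -295.14], [0.01, -0.25, 0.97, 356.84], [0.0, 0.0, 0.0, 1.0]] [279.   0. 319.]
[[275.10321463  61.46809246]
 [267.91805203 175.51557297]]
```

View pics/w1.png

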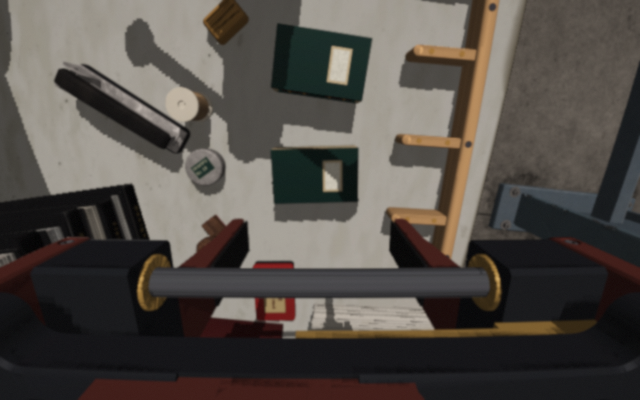

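Both cases lie on their backs with the labels up, A at (320,62) and B at (315,176). Next I'll turn the tool by 90° so the camera sits behind them and sees the feet.

```bash
python3 -m crank '[[[-0.006,0.005,0,0.122],[-0.006,0.005,0,0.122],[-0.006,0.005,0,0.122],[-0.006,0.005,0,0.122],[-0.006,0.005,0,0.122],[-0.006,0.005,0,0.122],[-0.006,0.005,0,0.122],[-0.006,0.005,0,0.122],[-0.006,0.005,-0.02,0.122],[-0.006,0.005,-0.02,0.122],[-0.006,0.005,-0.02,0.122],[-0.006,0.005,-0.02,0.122]]]' && python3 -m crank '[[[0,0,-0.01,0],[0,0,0,0]]]'; python3 - <<'E'
from h import *
im,i=snap('wrist','w2')
h=cv2.cvtColor(im,cv2.COLOR_RGB2HSV);m=((h[...,0]<8)|(h[...,0]>172))&(h[...,1]>120)&(h[...,2]>50)
n,_,s,c=cv2.connectedComponentsWithStats(m.astype(np.uint8));print([(s[k].tolist()) for k in range(1,n) if s[k,4]>25])
print(proj(i,[[386,-231,20],[386,-361,20]]).round())
E
```

```text
clock: 8.17
ee_pos: [373.0, -299.1, 108.5]
eef_rot: [[-1.0, -0.003, -0.001], [-0.003, 1.0, 0.0], [0.001, 0.0, -1.0]]
wrist_force: [-0.3, -0.8, -0.0]
finger_gap: 87.9
grip_force: 0.0
clock: 8.33
ee_pos: [372.1, -298.6, 97.5]
eef_rot: [[-1.0, 0.007, -0.004], [0.007, 1.0, 0.003], [0.004, 0.002, -1.0]]
wrist_force: [0.1, 0.5, -1.2]
finger_gap: 88.0
grip_force: 0.0
[[0, 127, 11, 16, 134], [0, 202, 129, 56, 2760], [249, 222, 18, 12, 126], [224, 227, 15, 19, 53]]
[[393. 216.]
 [250. 217.]]
```

View pics/w2.png

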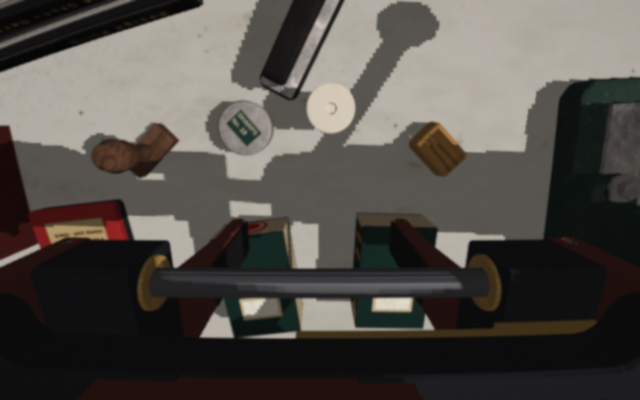

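The left foot (case B) shows a red patch at about (258,228), and case A's foot at (385,220) looks plain. I'll check with an enlarged crop and measure the poses.

```bash
python3 - <<'E'
from h import *
a=cv2.imread('pics/w2.png');c=a[205:335,220:445];c=cv2.resize(c,None,fx=3.5,fy=3.5,interpolation=cv2.INTER_CUBIC)
cv2.imwrite('pics/w2c.png',np.clip(c*1.6,0,255).astype(np.uint8))
i=robot.camera_info('wrist')
E
```

```text
(no output)
```

View pics/w2c.png

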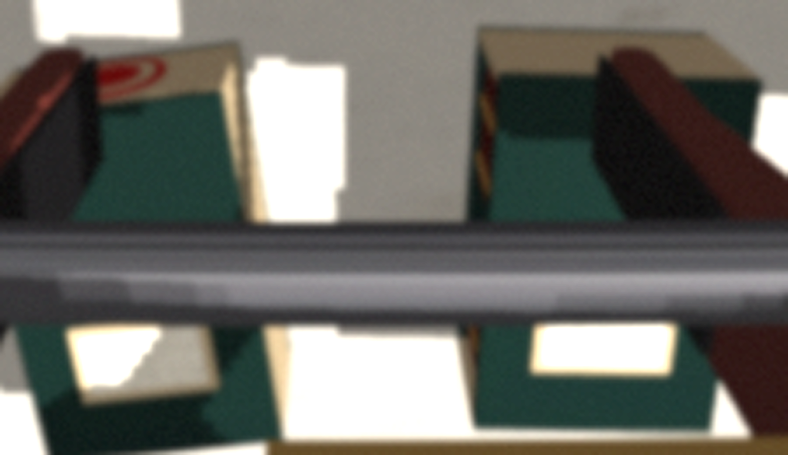

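B, at y about -361, carries the red round rosette; A's foot is plain. So B goes into the inner right bay straight ahead. I'll measure B's pose.

```bash
python3 - <<'E'
from h import *
i=robot.camera_info('wrist')
f=lambda L:np.array(L)/3.5+[220,205]
print('B z40',at(i,f([(222,93),(262,325),(275,437),(48,452),(95,108)]),40).tolist(),'z0',at(i,f([(240,42)]),0).tolist())
print('A z40',at(i,f([(500,78),(760,78),(475,425),(715,428)]),40).tolist())
print(at(i,f([(70,330),(83,405),(217,388),(202,328),]),40).tolist())
E
```

```text
B z40 [[394.2, -329.6, 40.0], [458.5, -321.8, 40.0], [493.1, -319.3, 40.0], [497.9, -381.1, 40.0], [398.0, -360.8, 40.0]] z0 [[394.4, -329.4, 0.0]]
A z40 [[390.9, -262.2, 40.0], [391.5, -198.7, 40.0], [489.7, -265.6, 40.0], [491.9, -200.6, 40.0]]
[[459.9, -371.9, 40.0], [482.9, -370.3, 40.0], [477.6, -334.3, 40.0], [459.3, -337.4, 40.0]]
```

```bash
python3 -m crank '[[[0,-0.022,0,0.05],[0,-0.022,0,0.055],[0,-0.021,0,0],[0,0,0,0],[0,0,0,0],[0,0,-0.02,0],[0,0,-0.02,0],[0,0,-0.02,0],[0,0,-0.015,0],[0,0,0,0]]]' 0
```

```text
clock: 9.22
ee_pos: [373.3, -362.4, 22.6]
eef_rot: [[-0.995, -0.102, -0.003], [-0.102, 0.995, 0.003], [0.003, 0.003, -1.0]]
wrist_force: [-0.6, 0.2, -0.2]
finger_gap: 43.6
grip_force: 0.0
```

```bash
python3 -m crank '[[[0,0,-0.006,0],[0.006,0.0005,0,0],[0.006,0.0005,0,0],[0.006,0.0005,0,0],[0.008,0.0008,0,0],[0.008,0.0008,0,-0.003],[0.008,0.0008,0,-0.004],[0.008,0.0008,0,-0.004],[0.008,0.0008,0,-0.004],[0.008,0.0008,0,-0.004],[0.008,0.0008,0,-0.004],[0,0,0,0]]]'; python3 - <<'E'
from h import *
im,i=snap('side','s2')
P=proj(i,[[447,-356,20],[560,-350,34]]).round();print(P)
c=im[180:310,220:420,::-1];cv2.imwrite('pics/s2c.png',cv2.resize(c,None,fx=4,fy=4,interpolation=2))
E
```

```text
clock: 10.22
ee_pos: [451.0, -356.9, 18.6]
eef_rot: [[-0.997, -0.081, 0.003], [-0.081, 0.997, -0.0], [-0.003, -0.001, -1.0]]
wrist_force: [0.5, 0.5, -0.2]
finger_gap: 44.0
grip_force: 0.0
[[301. 248.]
 [350. 257.]]
```

View pics/s2c.png

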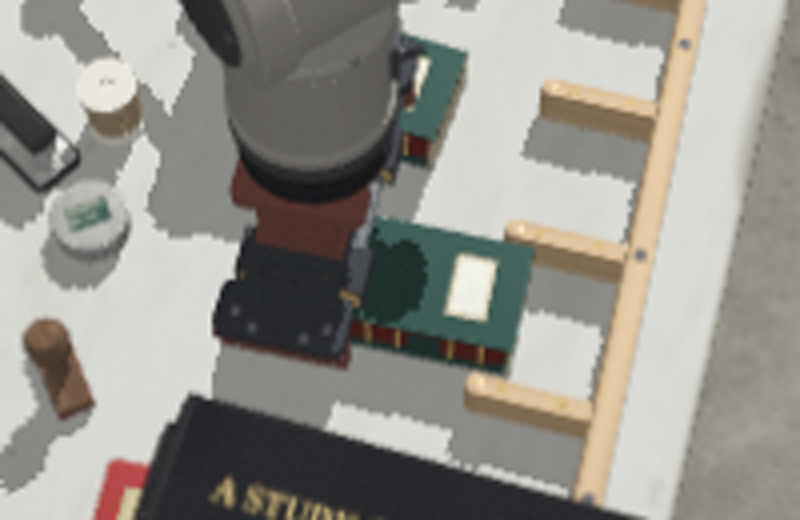

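```bash
python3 - <<'E'
from h import *
i=robot.camera_info('side');f=lambda L:np.array(L)/4+[220,180]
print('head',at(i,f([(534,246),(508,349)]),40).tolist())
print('div tops',at(i,f([(520,229),(655,106),(640,255),(630,261),(490,380),(595,412),(508,222),(508,238),(465,376),(465,392)]),32).tolist())
E
```

```text
head [[558.3, -313.8, 40.0], [560.4, -377.1, 40.0]]
div tops [[547.6, -302.2, 32.0], [603.7, -201.3, 32.0], [616.7, -298.1, 32.0], [612.1, -303.4, 32.0], [555.4, -394.0, 32.0], [614.2, -395.1, 32.0], [540.0, -300.0, 32.0], [542.6, -309.7, 32.0], [541.8, -395.7, 32.0], [544.3, -404.5, 32.0]]
```

Case B is entering the bay at crop (450,290), with about 4 mm clearance to the middle divider. I'll straighten it while pushing the last 47 mm or so.

```bash
python3 -m crank '[[[0.005,0,0,-0.01],[0.005,0,0,-0.01],[0.005,0,0,-0.01],[0.005,0,0,-0.008],[0.005,0.0002,0,-0.005],[0.005,0.0002,0,0],[0.004,0.0002,0,0],[0,0,0,0]]]' && python3 -m crank '[[[0.003,0,0,0],[0.003,0,0,0],[0,0,0,0]]]' && python3 -m crank '[[[0.002,0,0,0],[0.002,0,0,0],[0,0,0,0]]]'; python3 - <<'E'
from h import *
snap('side','s3');im,i=snap('side','s4')
E
```

```text
clock: 10.93
ee_pos: [483.6, -356.7, 18.6]
eef_rot: [[-0.999, -0.037, 0.001], [-0.037, 0.999, -0.0], [-0.001, -0.0, -1.0]]
wrist_force: [0.5, -0.3, 0.4]
finger_gap: 44.0
grip_force: 0.0
clock: 11.18
ee_pos: [488.4, -357.0, 18.7]
eef_rot: [[-0.999, -0.036, 0.0], [-0.036, 0.999, -0.0], [-0.0, -0.0, -1.0]]
wrist_force: [-1.6, -0.5, 0.5]
finger_gap: 44.0
grip_force: 0.7
clock: 11.43
ee_pos: [492.5, -357.0, 18.6]
eef_rot: [[-0.999, -0.036, 0.001], [-0.036, 0.999, -0.0], [-0.001, -0.0, -1.0]]
wrist_force: [-3.0, -0.1, 0.8]
finger_gap: 44.0
grip_force: 1.2
```

```bash
for k in 1; do python3 -m crank '[[[0.002,0,0,0],[0.002,0,0,0],[0,0,0,0]]]'; python3 -m crank '[[[0.002,0,0,0],[0,0,0,0]]]'; done | grep -E 'ee_pos|force'
```

```text
ee_pos: [496.6, -356.9, 18.6]
wrist_force: [-1.7, -0.6, 1.6]
grip_force: 1.2
ee_pos: [498.5, -356.8, 18.5]
wrist_force: [-2.6, -1.0, 0.7]
grip_force: 1.2
```

```bash
(python3 -m crank '[[[0.002,0,0,0],[0.002,0,0,0],[0,0,0,0]]]'; python3 -m crank '[[[0.002,0,0,0],[0,0,0,0]]]') | grep -E 'ee_pos|wrist_force'; python3 - <<'E'
from h import *
im,i=snap('side','s5')
c=im[180:310,220:420,::-1];cv2.imwrite('pics/s5c.png',cv2.resize(c,None,fx=4,fy=4,interpolation=2))
E
```

```text
ee_pos: [500.0, -356.9, 18.4]
wrist_force: [-7.6, 1.1, 6.6]
ee_pos: [499.9, -356.9, 18.3]
wrist_force: [-13.1, 1.9, 10.8]
```

View pics/s5c.png

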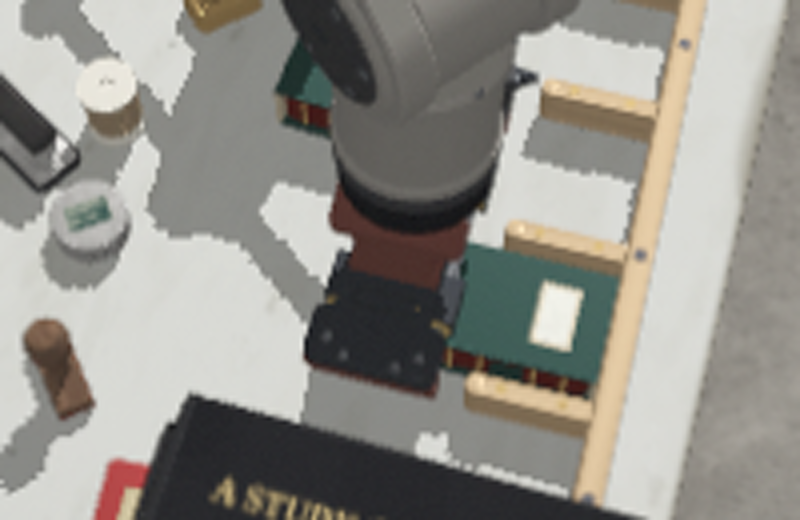

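Case B sits flush against the fence at crop (610,330), and the push stalled at 13 N. I'll back off, lift clear and check numerically.

```bash
(python3 -m crank '[[[-0.004,0,0,0],[-0.008,0,0,0],[-0.012,0,0,0],[-0.012,0,0,0],[0,0,0.02,0],[0,0,0.03,0],[0,0,0.03,0],[0,0,0.03,0],[0,0,0.03,0],[0,0,0,0],[0,0,0,0]]]') | grep -E 'clock|ee_pos|wrist_force'; python3 - <<'E'
from h import *
b,i=snap('side','s6');a=cv2.imread('pics/s5.png')[:,:,::-1]
r=np.s_[235:285,345:380]  # label+head region, before vs after retreat
print('change',np.abs(a[r].astype(int)-b[r]).mean().round(2))
f=lambda L:np.array(L)/4+[220,180]
print('head',at(i,f([(618,281),(597,383)]),40).tolist(),'fence inner',at(i,f([(626,262),(656,118),(592,415)]),34).tolist())
E
```

```text
clock: 13.33
ee_pos: [468.3, -357.7, 160.4]
wrist_force: [-0.4, -0.7, -0.2]
change 0.55
head [[608.4, -320.8, 40.0], [611.3, -381.9, 40.0]] fence inner [[610.1, -305.6, 34.0], [606.0, -210.2, 34.0], [613.0, -397.9, 34.0]]
```

```bash
python3 -c "
from cell import robot
print(robot.hand_in())"
```

```text
the job is handed in; nothing more can be done
None
```

I tipped both cases onto their backs, label up, and pushed the stamped one (right-hand, y about -361) head first into the inner right bay until the push stalled at 13 N. Its head measures 1–2 mm off the fence, which is within camera error. The unstamped case was left lying outside the rack, and the job was handed in at about 13 s with no verdict shown.

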